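Change the wire reel on the bench reel stand

TASK

The reel on the stand is empty. Press the stand's release pedal so that the empty reel pops up, lift it off and stand it fully down over the free peg of the wooden rack. Then slip the full reel from the rack over the spindle, let go of it so that it stands by itself on the raised brake plate, and only then press it down by its top flange until the latch has caught it and stays closed; leave it there, and do not disturb the other things on the bench.

Things in the scene. Friction and masses are not known exactly. Their poses are not given: they have to be found in the camera images.
- reel_stand: Grey steel base plate 185 x 112 x 10 mm, fixed to the bench, with an upright steel spindle 22 mm thick. Origin on the spindle's axis at bench level, z up. The release pedal is on its -x side (roughly towards the robot); a thin wire guide, 80 mm high, stands 60 mm from the spindle on the +x side. Round the spindle is a sprung brake plate, 52 mm across, that carries the reel.
- spindle_tip (a point): Top of the spindle, on its axis, 96 mm above the bench; the uppermost 12 mm taper from 22 to 12 mm diameter.
- plate (a joint): Sprung brake plate of the stand, m: 0 = fully up (its top 54 mm above the bench), 0.018 = reel latched down (36 mm), 0.020 = bottom stop (34 mm). The spring pushes up with 4 N when up, 7 N at the bottom: more than the weight of the full reel, which therefore stands up on it until pressed.
- pedal (a point): Centre of the top of the release pedal, a black rubber pad 32 x 28 mm, 91 mm from the spindle's axis on the stand's -x side, 41 mm above the bench at rest. Pedal and latch hook are one rocking lever: pressing the pad 14 to 18 mm down (3 to 8 N) swings the hook off the reel's lower flange and the plate lifts the reel 18 mm. It springs back when let go.
- latch (a joint): Latch lever, rad: 0 = closed (sprung), about 0.25 = hook clear of the reel, 0.34 = pedal at its stop, 19 mm down. The hook's flat underside is 41 mm above the bench on the reel's -x side. A reel pressed down (8 to 15 N in all) pushes its sloped top aside; 2 mm before the plate's bottom stop it snaps over the lower flange.
- empty_reel: Empty wire reel of grey plastic, upright: two flanges 66 mm in diameter, 5 mm thick; 64 mm high over all; bore 26 mm right through; bare core 36 mm thick. 50 g. Origin at the centre of the underside, z along its axis. At the start latched down on the stand, underside 36 mm above the bench.
- full_reel: Full wire reel, the same grey reel (flanges 66 mm across, 5 mm thick, 64 mm high, bore 26 mm) with copper wire wound 50 mm thick between the flanges. About 0.27 kg. Origin at the centre of the underside, z along its axis. At the start fully down on one peg of the rack, underside 14 mm above the bench.
- rack: Plywood board 176 x 84 x 14 mm, fixed to the bench, with two aluminium pegs 20 mm thick in a row along its x axis, 92 mm apart, tops 60 mm above the bench. Origin under its centre; z up. Behind it a monitor hangs from 0.17 m up (world x over 0.585, y -0.28 to 0.01); left of it stand a microscope and a hot-air tool (y -0.03 to 0.33, x over 0.40, some 0.4 m high).
- peg_1 (a point): Foot of the peg at the rack's -x end, on its axis at the board's top, 14 mm above the bench. A reel fully down on the peg has its origin here.
- peg_2 (a point): Foot of the peg at the rack's +x end, likewise.
- bit_case: Flat dark case of screwdriver bits, 104 x 62 x 20 mm, lying on the bench; a bystander.
- nippers: Nippers (small pliers) 48 x 124 x 10 mm lying on the bench; a bystander.
- solder_reel: Small reel of solder, 59 x 55 x 46 mm, standing on the bench behind the work; a bystander, not the reel to be mounted.
- paste_jar: Screw-top jar 59 mm wide, 47 mm high; a bystander.

How it is judged (in metres and radians):
On the way, in this order (a step that is already met when the one before it is completed fails the run):
1. pedal pressed: the empty reel has popped up on the spindle (z of empty_reel in the frame of reel_stand above 0.048 m and horizontal distance between empty_reel and reel_stand below 0.008 m), for 0.1 s.
2. the empty reel stands released on a peg of the rack (((horizontal distance between empty_reel and peg_1 below 0.008 m and z of empty_reel in the frame of peg_1 below 0.006 m) or (horizontal distance between empty_reel and peg_2 below 0.008 m and z of empty_reel in the frame of peg_2 below 0.006 m)) and angle between empty_reel's own z axis and vertical below 0.1 rad and contact force between the fingers and empty_reel below 0.1 N), for 0.2 s.
3. the full reel stands on the spindle on the raised plate, not yet pressed down, free of the fingers (horizontal distance between full_reel and reel_stand below 0.006 m and angle between full_reel's own z axis and vertical below 0.1 rad and contact force between the fingers and full_reel below 0.1 N and z of full_reel in the frame of reel_stand between 0.046 and 0.06 m), for 0.2 s.
At the end, for the whole second after the job is handed in: Full reel on the spindle (axes within 6 mm, upright), underside 32 to 42 mm above the bench, latch closed (below 0.08 rad) over its lower flange; empty reel upright on a rack peg, within 8 mm of its axis and 6 mm of the board; both released and at rest; bystanders within 30 mm of their places (all of step 2 and horizontal distance between full_reel and reel_stand below 0.006 m and angle between full_reel's own z axis and vertical below 0.1 rad and contact force between the fingers and full_reel below 0.1 N and z of full_reel in the frame of reel_stand between 0.032 and 0.042 m and value of joint latch below 0.08 rad and linear speed of each of full_reel, empty_reel below 0.02 m/s); the robot touches nothing.
It fails at once if a bystander was moved more than 30 mm (distance of any of bit_case, nippers, solder_reel, paste_jar from where it was at the start of the episode above 0.03 m).
It also fails if it takes over 67 s, if anything falls off the work surface, if the arm or the gripper's body presses on something with over 40 N, if the wrist force passes 120 N, or if a joint passes its speed limit or range.

ROBOT

A 6-joint arm with a two-finger parallel gripper is mounted at the origin on a cart in front of the work surface, level with it; the furniture and walls round the work are solid. World frame = base frame: x ahead of the robot, y to its left, z up, the work surface at z = 0. Lengths are in mm, angles in rad, forces in N, time in s.
With the tool pointing down it reaches from about 350 to 975 mm from the base axis. Payload 7.1 kg.
Tool frame: the origin (TCP) lies between the finger pads; the fingertips stand 17 mm ahead of it and the grasp point (between the pads) lies 2 mm behind it; z points along the fingers, y is the line along which they close (so a half turn about z gives the same grasp; the last joint's range is limited). The gripper opens to 88 mm and grips with 3 to 60 N. Pads are 20 mm wide; open, the fingers measure 115 mm over their backs; the gripper's body (75 mm by 178 mm) begins 61 mm behind the grasp point.
Start: joints at [-1.332, 0.423, 1.63, -0, 1.089, -0.019], TCP at [159.365, -604.324, 239.675] pointing down, gripper open.
Joint ranges: [-3, 3], [-0.9, 2.11], [0.09, 2.58], [-1.31, 4.45], [0.11, 2.69], [-2.54, 2.54]. Speed limits (rad/s): [2.39, 2.39, 3.01, 3.14, 3.14, 3.14].

INTERFACE

Orientations are given as a rotation vector (axis times angle).
In Python, from workcell import ctrl gives the robot as it stands.
- The arm moves only by the shell command python3 jog.py [OPENING], which reads ROWS from standard input. ROWS is a JSON list of rows, 1 to 5 of them, each of 6 numbers: dx, dy, dz in mm, then a rotation vector rx, ry, rz in rad; each row shifts and turns the commanded pose from where the row before left it, along the tool's axes as they then stand; what a row does not reach is not made up. A row lasts 1/12 s, in which the tool goes at most 41.7 mm and 0.125 rad, less where a joint would pass 70% of its speed; a pose out of reach is approached as far as the arm can. OPENING is the finger opening in mm, set as the command begins (- or left out keeps the last). The fingers move at their own pace and stop on an object; the grip force is fixed at half the most. Time passes only in rows, so rows that do not move let the fingers close. It prints the time, the measured TCP pose, the force, the opening and the grip force at its end. Input that does not fit is refused with a message, and nothing moves.
- ctrl.get_obs(): the state, without advancing time (a new reading comes with each control period).
- ctrl.get_image(name): name is "scene" or "top"; returns a dict with "img" (400x640x3 uint8, red, green, blue), "fx", "fy", "cx", "cy" (pixels), "R" (3x3) and "t" (3): a world point X has camera coordinates R X + t. Camera axes: x right, y down, z forward; pixel columns grow to the right and rows downward; lengths in mm; the calibration is good to about 2 mm. A picture is of the moment at which its call begins. There is no depth.
- ctrl.close_job(): hands the job in; it is judged then, once.
The state is a dict: "t": time; "qpos": joint angles; "qvel": joint speeds; "joint_torque": joint torques, N m; "ee_pos": TCP position; "orientation": TCP orientation; "ft_force": force on the tool from outside, world axes, zero at the start; "moment": the same for the moment, N m; "width": finger opening in mm; "grasp_force": force on a finger pad.
Only numpy, scipy, OpenCV 4.12 (cv2) and the standard library are available. Lean on these libraries where they do the work, as an engineer would, in place of code of your own. Each camera call takes 0.05 s, during which the arm holds its last target. There are 200 camera calls.

## Working session

There is one attempt and no reset: what is moved stays moved. The work goes in short steps, Python scripts to look and compute and a shell command to move; the robot and the scene stay as the last step left them, time stands still between calls to the robot, and variables do not carry over. Pictures are saved under pics/ and viewed, at most 10 in all, crops included, and the job is handed in when it is done.

```bash
ls; mkdir -p pics; python3 - <<'E'
from workcell import ctrl
import cv2
for n in("scene","top"):
    d=ctrl.get_image(n); cv2.imwrite(f"pics/{n}0.png",d["img"][:,:,::-1]); print(n,d["fx"],d["fy"],d["cx"],d["cy"],d["R"],d["t"])
o=ctrl.get_obs();print(o)
E
```

```text
jog.py
pics
workcell.py
scene 431.1635881635349 431.1635881635349 311.81917563724693 194.91791924296066 [[-0.80321135 -0.59554685 -0.01324692]
 [-0.27902959  0.39578717 -0.87492572]
 [ 0.52630222 -0.69905398 -0.48407593]] [284.92606804 384.88964612 357.87684487]
top 362.3157598955262 362.3157598955262 320.8192190342399 201.7130363678845 [[-0.01660252 -0.99962985 -0.02155253]
 [-0.98025135  0.02052137 -0.196688  ]
 [ 0.19705749  0.01786138 -0.98022922]] [-295.68668747  585.17089056  822.66567655]
{'t': 0.1, 'qpos': array([-1.33201181e+00,  4.23766490e-01,  1.63060346e+00, -1.32999257e-05,
        1.08858296e+00, -1.90405520e-02]), 'qvel': array([ 1.29398415e-03, -3.06011510e-03, -1.93129440e-03,  2.54712786e-05,
       -1.05696608e-03, -1.29128514e-04]), 'joint_torque': array([-1.13317557e-03, -5.45620036e+01, -2.74322641e+01,  6.44832174e-02,
        1.88118877e-02, -3.21305299e-05]), 'ee_pos': array([ 159.24661605, -603.88355792,  238.98209218]), 'orientation': array([-3.11418379e+00, -4.03705850e-01,  2.52572006e-04]), 'ft_force': array([ 0.87849545, -0.56194461,  0.57546067]), 'moment': array([-0.00263   , -0.01272935,  0.01186047]), 'grasp_force': 0.0, 'width': 87.82517240426155}
```

View pics/scene0.png

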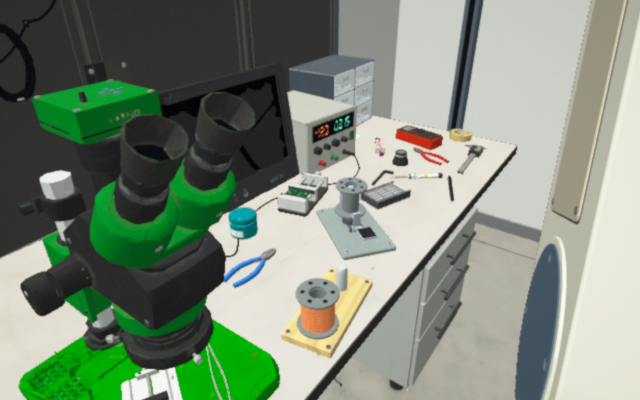

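View pics/top0.png

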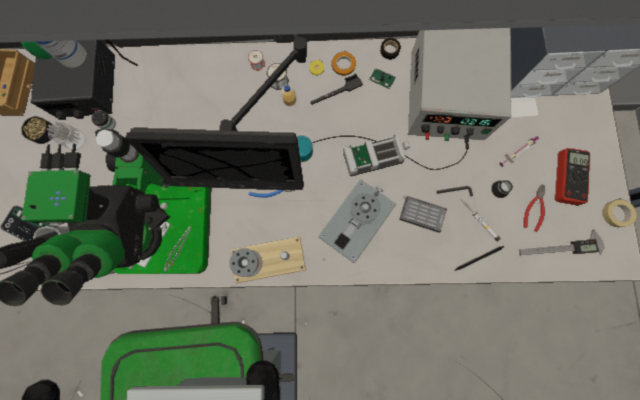

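The top view shows the stand at about (362,212), with its pedal at (343,240). The rack is at (267,260), with the full reel at (245,262) and the free peg at (284,256). I'll take enlarged crops to measure the ellipses.

```bash
cat > h.py <<'E'
import numpy as np, cv2
from workcell import ctrl
def ray(d,u,v,z):
    "world point at height z on the ray of pixel (u,v)"
    r=d["R"].T@np.array([(u-d["cx"])/d["fx"],(v-d["cy"])/d["fy"],1]); c=-d["R"].T@d["t"]
    return c+r*(z-c[2])/r[2]
def proj(d,X):
    p=d["R"]@np.asarray(X,float)+d["t"]; return np.array([d["fx"]*p[0]/p[2]+d["cx"],d["fy"]*p[1]/p[2]+d["cy"]])
E
python3 - <<'E'
from h import *
a=ctrl.get_image("top")["img"][170:290,220:400,::-1]; b=ctrl.get_image("scene")["img"][170:360,270:420,::-1]
cv2.imwrite("pics/c_top.png",cv2.resize(a,None,fx=4.4,fy=4.4,interpolation=cv2.INTER_CUBIC))
cv2.imwrite("pics/c_scene.png",cv2.resize(b,None,fx=3.1,fy=3.1,interpolation=cv2.INTER_CUBIC))
E
```

```text
(no output)
```

View pics/c_top.png

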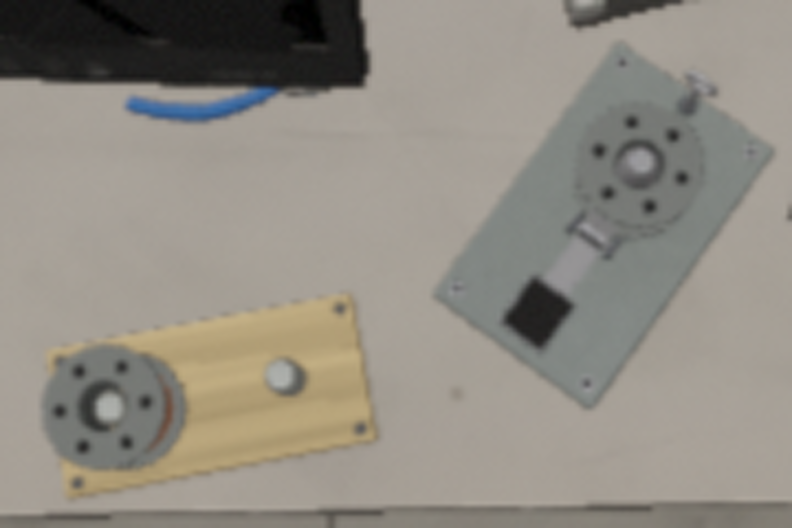

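View pics/c_scene.png

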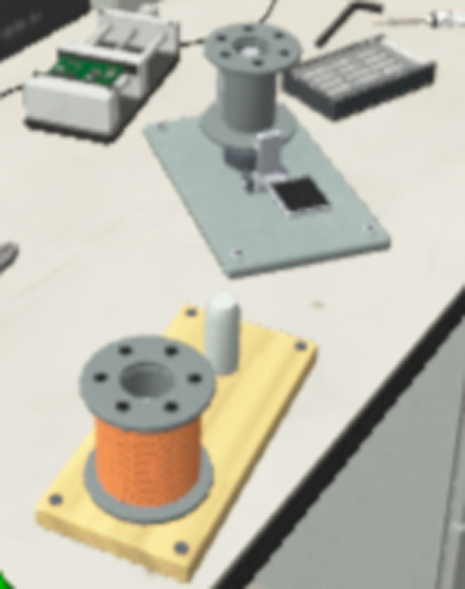

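The top crop shows the empty reel's flange centre at about (641,164), the full reel's at (103,407), the free peg's tip at (284,374) and the pedal at (539,313). The scene crop agrees: full reel top (148,378), free peg tip (224,297), pedal (300,195). Next I'll cast rays from both views.

```bash
python3 - <<'E'
from h import *
T=ctrl.get_image("top");S=ctrl.get_image("scene")
t=lambda u,v:(220+(u+.5)/4.4-.5,170+(v+.5)/4.4-.5)
s=lambda u,v:(270+(u+.5)/3.1-.5,170+(v+.5)/3.1-.5)
f=lambda n,d,p,z:print(n,ray(d,*p,z).round(1))
f("empty top T",T,t(640.7,163.8),100);f("tip T",T,t(638,160),96);f("empty S",S,s(252,49),100);f("tip S",S,s(250,46),96)
f("full T",T,t(102.7,406.7),78);f("full S",S,s(147.7,378.3),78)
f("peg T",T,t(284,374),60);f("peg S",S,s(224,294),60)
f("pedal T",T,t(539,313),41);f("pedal S",S,s(300,195),41)
for p in((339,309),(360,428),(77,483),(60,360),(209,395)):f("rack T",T,t(*p),14)
for p in((191,312),(301,346),(181,548),(56,500)):f("rack S",S,s(*p),14)
for p in((622,62),(750,149),(587,383),(457,288)):f("stand T",T,t(*p),10)
# refine by hole centroids on fullres
for n,d,c,r in(("empty",T,t(640.7,163.8),14),("full",T,t(102.7,406.7),14),("empty",S,s(252,49),13),("full",S,s(147.7,378.3),20)):
    g=cv2.cvtColor(d["img"],cv2.COLOR_RGB2GRAY);print(n,c)
E
```

```text
empty top T [ 556.4 -408.6  100. ]
tip T [ 559.2 -407.7   96. ]
empty S [ 555.8 -408.7  100. ]
tip S [ 563.2 -418.2   96. ]
full T [ 437.6 -126.3   78. ]
full S [ 438.2 -128.    78. ]
peg T [ 453.8 -218.7   60. ]
peg S [ 456.  -222.9   60. ]
pedal T [ 485.5 -356.    41. ]
pedal S [ 484.5 -354.8   41. ]
rack T [ 492.3 -244.1   14. ]
rack T [ 425.8 -255.6   14. ]
rack T [398.4 -98.   14. ]
rack T [466.4 -86.4  14. ]
rack T [ 445.5 -171.    14. ]
rack S [ 493.7 -247.2   14. ]
rack S [ 426.2 -258.4   14. ]
rack S [399.  -99.9  14. ]
rack S [465.9 -88.5  14. ]
stand T [ 633.6 -409.7   10. ]
stand T [ 580.3 -481.3   10. ]
stand T [ 448.6 -383.    10. ]
stand T [ 503.3 -311.    10. ]
empty (365.22727272727275, 206.8409090909091)
full (242.95454545454544, 262.0454545454545)
empty (350.9516129032258, 185.46774193548387)
full (317.30645161290323, 291.69354838709677)
```

Both views agree to about 2 mm. The results:

| Item | Position (mm) / angle |
|---|---|
| Spindle | (556.5, -408.6) |
| Stand y axis | 53.1° |
| Pedal | (484, -354.5) |
| Free peg | (453.4, -218) |
| Full reel | (438, -127) |

I'll move above the pedal with the gripper closed, then turn so the fingers close along the stand's y axis.

```bash
echo '[[37.7, -15.8, 0, 0, 0, 0], [37.7, -15.8, 0, 0, 0, 0], [37.7, -15.8, 0, 0, 0, 0], [37.7, -15.8, 0, 0, 0, 0], [37.7, -15.8, 0, 0, 0, 0]]' | python3 jog.py 0
echo '[[37.7, -15.8, 0, 0, 0, 0], [37.7, -15.8, 0, 0, 0, 0], [37.7, -15.8, 0, 0, 0, 0], [37.7, -15.8, 0, 0, 0, 0], [37.7, -15.8, 0, 0, 0, 0]]' | python3 jog.py
for i in 1 2 3; do echo '[[0, 0, 0, 0, 0, -0.125], [0, 0, 0, 0, 0, -0.125], [0, 0, 0, 0, 0, -0.125], [0, 0, 0, 0, 0, -0.125], [0, 0, 0, 0, 0, -0.125]]' | python3 jog.py; done
echo '[[0, 0, 0, 0, 0, -0.125], [0, 0, 0, 0, 0, -0.125], [0, 0, 0, 0, 0, -0.1125], [0, 0, 0, 0, 0, 0], [0, 0, 0, 0, 0, 0]]' | python3 jog.py
cat >> h.py <<'E'
from scipy.spatial.transform import Rotation as Ro
def to(x,y,z,psi=None):
    "current pose and the shift in tool axes to world (x,y,z), yaw error to psi (deg)"
    o=ctrl.get_obs();R=Ro.from_rotvec(o["orientation"]).as_matrix();y0=np.degrees(np.arctan2(R[1,1],R[0,1]))
    print("t",round(o["t"],2),"pos",o["ee_pos"].round(1),"psi",round(y0,1),"z",R[:,2].round(3),"F",o["ft_force"].round(1),"w",round(o["width"],1),"gf",round(o["grasp_force"],1))
    print("shift",(R.T@(np.array([x,y,z])-o["ee_pos"])).round(1),"rz",None if psi is None else round(np.radians(y0-psi),4))
E
python3 -c "
from h import *
to(484,-354.5,64,53.1);print(ctrl.get_obs()['qpos'].round(2))"
```

```text
t: 0.72
ee_pos: [322.6, -478.6, 239.7]
orientation: [3.116, 0.403, 0.0]
ft_force: [0.2, -0.7, -0.2]
width: 58.0
grasp_force: 0.0
t: 1.13
ee_pos: [485.0, -353.9, 239.8]
orientation: [3.115, 0.404, 0.0]
ft_force: [-0.3, 0.1, 0.4]
width: 24.6
grasp_force: 0.0
t: 1.55
ee_pos: [483.8, -355.2, 239.6]
orientation: [-2.836, -1.352, 0.0]
ft_force: [-0.0, 0.1, -0.1]
width: 0.5
grasp_force: 0.0
t: 1.97
ee_pos: [483.6, -355.4, 239.6]
orientation: [-2.283, -2.157, 0.0]
ft_force: [-0.2, 1.2, 1.1]
width: 0.3
grasp_force: 0.0
t: 2.38
ee_pos: [483.6, -355.4, 239.6]
orientation: [-1.51, -2.755, 0.0]
ft_force: [-0.8, 0.2, -0.2]
width: 0.3
grasp_force: 0.0
t: 2.8
ee_pos: [483.6, -355.4, 239.7]
orientation: [-1.003, -2.977, -0.0]
ft_force: [0.6, -0.1, 0.4]
width: 0.2
grasp_force: 0.0
t 2.8 pos [ 483.6 -355.4  239.7] psi 52.8 z [-0.  0. -1.] F [ 0.6 -0.1  0.4] w 0.2 gf 0.0
shift [  0.2   0.9 175.7] rz -0.0057
[-0.65  0.39  1.69  0.    1.07 -1.57]
```

```bash
echo '[[0.2, 0.9, 35, 0, 0, -0.0057], [0, 0, 35, 0, 0, 0], [0, 0, 35, 0, 0, 0], [0, 0, 35, 0, 0, 0], [0, 0, 35, 0, 0, 0]]' | python3 jog.py
echo '[[0, 0, 3, 0, 0, 0], [0, 0, 3, 0, 0, 0], [0, 0, 3, 0, 0, 0], [0, 0, 3, 0, 0, 0], [0, 0, 3, 0, 0, 0]]' | python3 jog.py
echo '[[0, 0, 3, 0, 0, 0], [0, 0, 3, 0, 0, 0], [0, 0, 2, 0, 0, 0], [0, 0, 0, 0, 0, 0], [0, 0, 0, 0, 0, 0]]' | python3 jog.py
python3 - <<'E'
from h import *
T=ctrl.get_image("top");S=ctrl.get_image("scene");to(484,-354.5,42,53.1)
a=cv2.resize(T["img"][170:290,300:420,::-1],(480,480),interpolation=2);b=cv2.resize(S["img"][150:270,290:360,::-1],(280,480),interpolation=2)
cv2.imwrite("pics/press.png",np.hstack([a,b]))
E
```

```text
t: 3.22
ee_pos: [484.1, -354.6, 63.4]
orientation: [0.995, 2.979, -0.0]
ft_force: [1.4, 0.3, -0.3]
width: 0.5
grasp_force: 0.0
t: 3.63
ee_pos: [484.3, -354.8, 51.5]
orientation: [0.99, 2.981, -0.0]
ft_force: [-5.0, 3.6, 5.4]
width: 0.4
grasp_force: 2.9
t: 4.05
ee_pos: [483.1, -353.9, 41.8]
orientation: [-0.989, -2.98, -0.001]
ft_force: [-5.0, 4.2, 3.4]
width: 0.3
grasp_force: 2.7
t 4.15 pos [ 483.1 -353.9   41.9] psi 53.3 z [-0.002  0.001 -1.   ] F [-4.   2.7  4. ] w 0.2 gf 2.7
shift [-1.1  0.1 -0.1] rz 0.0032
```

View pics/press.png

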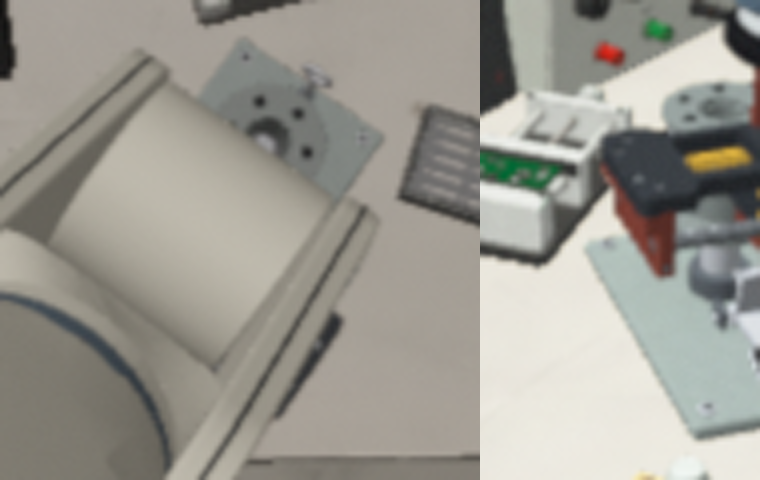

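The scene crop shows the reel's top flange at about (715,105), roughly 9 px higher than before, so the reel has popped up. Next I'll release the pedal, open the gripper, rise, and go over the reel.

```bash
echo '[[0, 0, -20, 0, 0, 0], [0, 0, -40, 0, 0, 0], [0, 0, -40, 0, 0, 0], [0, 0, -40, 0, 0, 0], [0, 0, -18, 0, 0, 0]]' | python3 jog.py
echo '[[-30, 0, 0, 0, 0, 0], [-30, 0, 0, 0, 0, 0], [-31, 0, 0, 0, 0, 0], [0, 0, 0, 0, 0, 0], [0, 0, 0, 0, 0, 0]]' | python3 jog.py 88
python3 -c "
from h import *
T=ctrl.get_image('scene');cv2.imwrite('pics/pop.png',cv2.resize(T['img'][120:270,280:430,::-1],(600,600),interpolation=2))
to(556.5,-408.6,91,53.1)"
```

```text
t: 4.57
ee_pos: [486.4, -356.4, 205.6]
orientation: [0.987, 2.974, -0.005]
ft_force: [0.5, -0.7, 0.3]
width: 0.6
grasp_force: 0.0
t: 4.98
ee_pos: [557.9, -409.7, 199.8]
orientation: [0.989, 2.98, -0.001]
ft_force: [0.3, 0.1, 0.2]
width: 30.4
grasp_force: 0.0
t 5.03 pos [ 556.8 -408.9  199.5] psi 53.3 z [ 0.  0. -1.] F [ 0.2  0.4 -0.2] w 34.2 gf 0.0
shift [  0.4   0.  108.5] rz 0.0033
```

View pics/pop.png

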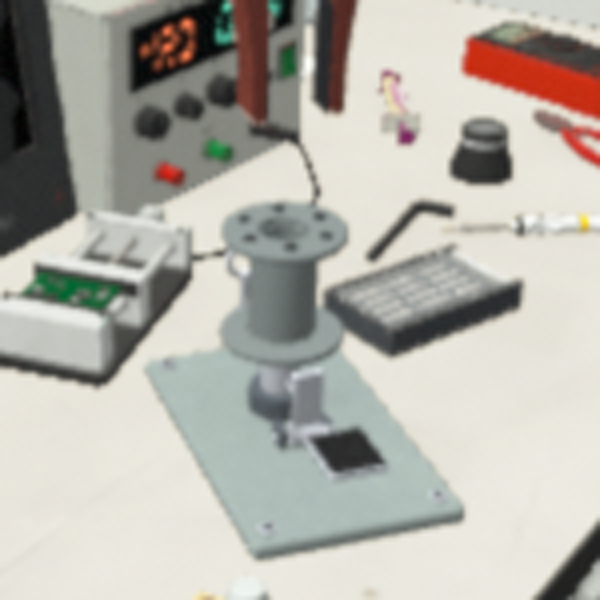

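The reel has popped up and is upright, with its top flange at crop (285,228), i.e. pixel (351,177). I'll wait for the gripper to open, check the reel's height, and descend.

```bash
python3 -c "
from h import *
S=ctrl.get_image('scene');
for z in (112,118,124):print(z,proj(S,[556.5,-408.6,z]),proj(S,[556.5,-408.6,z-64]))"
echo '[[0.4, 0, 0, 0, 0, 0], [0, 0, 0, 0, 0, 0], [0, 0, 0, 0, 0, 0], [0, 0, 0, 0, 0, 0], [0, 0, 0, 0, 0, 0]]' | python3 jog.py
echo '[[0, 0, 20, 0, 0, 0], [0, 0, 20, 0, 0, 0], [0, 0, 0, 0, 0, 0], [0, 0, 0, 0, 0, 0], [0, 0, 0, 0, 0, 0]]' | python3 jog.py
python3 -c "
from h import *
to(556.5,-408.6,91,53.1)"
```

```text
112 [350.81913017 180.20631466] [349.8962813 207.1444632]
118 [350.90898142 177.58353809] [349.98012981 204.69690798]
124 [350.99942824 174.9433768 ] [350.06451512 202.23368341]
t: 5.5
ee_pos: [556.5, -408.6, 199.9]
orientation: [0.989, 2.982, -0.0]
ft_force: [0.8, 0.1, 0.0]
width: 71.8
grasp_force: 0.0
t: 5.92
ee_pos: [557.0, -409.0, 160.5]
orientation: [0.989, 2.981, -0.0]
ft_force: [-0.5, 0.8, -0.2]
width: 87.5
grasp_force: 0.0
t 5.92 pos [ 557.  -409.   160.5] psi 53.3 z [ 0.001 -0.    -1.   ] F [-0.5  0.8 -0.2] w 87.5 gf 0.0
shift [ 0.7  0.  69.5] rz 0.0035
```

```bash
echo '[[0.4, 0, 20, 0, 0, 0], [0, 0, 20, 0, 0, 0], [0, 0, 15, 0, 0, 0], [0, 0, 14.5, 0, 0, 0], [0, 0, 0, 0, 0, 0]]' | python3 jog.py
echo '[[0, 0, 0, 0, 0, 0], [0, 0, 0, 0, 0, 0], [0, 0, 0, 0, 0, 0], [0, 0, 0, 0, 0, 0], [0, 0, 0, 0, 0, 0]]' | python3 jog.py 20
echo '[[0, 0, 0, 0, 0, 0], [0, 0, 0, 0, 0, 0], [0, 0, 0, 0, 0, 0], [0, 0, 0, 0, 0, 0], [0, 0, 0, 0, 0, 0]]' | python3 jog.py
python3 -c "
from h import *
to(556.5,-408.6,91,53.1)"
```

```text
t: 6.33
ee_pos: [555.1, -407.6, 87.6]
orientation: [-0.988, -2.978, -0.002]
ft_force: [-0.8, 0.5, -0.6]
width: 88.0
grasp_force: 0.0
t: 6.75
ee_pos: [556.9, -408.9, 91.3]
orientation: [0.989, 2.98, -0.001]
ft_force: [0.2, -0.2, 3.5]
width: 64.4
grasp_force: 30.0
t: 7.17
ee_pos: [556.7, -408.7, 90.5]
orientation: [0.989, 2.981, -0.0]
ft_force: [1.2, -0.7, 3.1]
width: 64.6
grasp_force: 30.0
t 7.17 pos [ 556.7 -408.7   90.5] psi 53.3 z [ 0.001 -0.001 -1.   ] F [ 1.2 -0.7  3.1] w 64.6 gf 30.0
shift [ 0.2  0.  -0.5] rz 0.0034
```

The gripper closed on the top flange's rim at 64.6 mm, because the pads reach higher than I assumed. I'll regrip lower so the pads span both flanges; that is stiff against tilt and still leaves the tips about 3 mm above the underside.

```bash
echo '[[0, 0, 0, 0, 0, 0], [0, 0, 0, 0, 0, 0], [0, 0, 0, 0, 0, 0], [0, 0, 8, 0, 0, 0], [0, 0, 8.5, 0, 0, 0]]' | python3 jog.py 80
echo '[[0, 0, 0, 0, 0, 0], [0, 0, 0, 0, 0, 0], [0, 0, 0, 0, 0, 0], [0, 0, 0, 0, 0, 0], [0, 0, 0, 0, 0, 0]]' | python3 jog.py 50
python3 -c "
from h import *
to(556.5,-408.6,74,53.1)"
```

```text
t: 7.58
ee_pos: [556.3, -408.5, 73.2]
orientation: [0.989, 2.981, -0.0]
ft_force: [0.3, 0.6, 0.2]
width: 80.1
grasp_force: 0.0
t: 8.0
ee_pos: [556.4, -408.6, 73.9]
orientation: [0.989, 2.982, -0.0]
ft_force: [0.3, -0.1, 0.0]
width: 63.8
grasp_force: 29.7
t 8.0 pos [ 556.4 -408.6   73.9] psi 53.3 z [ 0. -0. -1.] F [ 0.3 -0.1  0. ] w 63.8 gf 29.7
shift [-0.   0.  -0.1] rz 0.0034
```

```bash
echo '[[0, 0, -10, 0, 0, 0], [0, 0, -20, 0, 0, 0], [0, 0, -25, 0, 0, 0], [0, 0, -20, 0, 0, 0], [0, 0, -5, 0, 0, 0]]' | python3 jog.py
echo '[[0, 0, 0, 0, 0, 0], [0, 0, 0, 0, 0, 0]]' | python3 jog.py
python3 -c "
from h import *
to(453.4,-218,154,53.1)"
```

```text
t: 8.42
ee_pos: [558.1, -409.9, 158.5]
orientation: [0.987, 2.976, -0.003]
ft_force: [0.3, -0.6, -0.6]
width: 64.4
grasp_force: 29.7
t: 8.58
ee_pos: [556.1, -408.3, 153.6]
orientation: [0.989, 2.982, 0.0]
ft_force: [-0.5, 0.8, -1.5]
width: 64.1
grasp_force: 29.7
t 8.58 pos [ 556.1 -408.3  153.6] psi 53.3 z [ 0. -0. -1.] F [-0.5  0.8 -1.5] w 64.1 gf 29.7
shift [196.1  91.2  -0.4] rz 0.0034
```

```bash
echo '[[20, 9.3, 0, 0, 0, 0], [34, 15.8, 0, 0, 0, 0], [34, 15.8, 0, 0, 0, 0], [34, 15.8, 0, 0, 0, 0], [34, 15.8, 0, 0, 0, 0]]' | python3 jog.py
echo '[[26, 12, 0, 0, 0, 0], [14.1, 6.7, 0, 0, 0, 0], [0, 0, 25, 0, 0, 0], [0, 0, 25, 0, 0, 0], [0, 0, 5, 0, 0, 0]]' | python3 jog.py
echo '[[0, 0, 0, 0, 0, 0], [0, 0, 0, 0, 0, 0], [0, 0, 0, 0, 0, 0]]' | python3 jog.py
python3 - <<'E'
from h import *
to(453.4,-218,98,53.1)
S=ctrl.get_image("scene");p=S["img"][180:330,290:440,::-1].copy()
p=cv2.resize(p,(600,600),interpolation=2)
for z in (14,60,78,98+45-1):print(z,(proj(S,[453.4,-218,z])-[290,180])*4)
cv2.imwrite("pics/over.png",p)
E
```

```text
t: 9.0
ee_pos: [472.4, -255.3, 152.0]
orientation: [-0.989, -2.979, -0.001]
ft_force: [0.0, 0.5, 0.0]
width: 63.9
grasp_force: 29.7
t: 9.42
ee_pos: [450.9, -216.4, 95.1]
orientation: [-0.986, -2.976, -0.002]
ft_force: [-0.9, 0.7, -0.8]
width: 64.1
grasp_force: 29.7
t: 9.67
ee_pos: [454.0, -218.6, 99.2]
orientation: [0.989, 2.981, -0.0]
ft_force: [-0.3, -0.4, -0.6]
width: 63.9
grasp_force: 29.7
t 9.67 pos [ 454.  -218.6   99.2] psi 53.3 z [ 0. -0. -1.] F [-0.3 -0.4 -0.6] w 63.9 gf 29.7
shift [0.8 0.1 1.2] rz 0.0032
14 [204.38984612 431.14977419]
60 [206.55263053 346.21620091]
78 [207.43580698 311.53344104]
142 [210.75925215 181.02016655]
```

View pics/over.png

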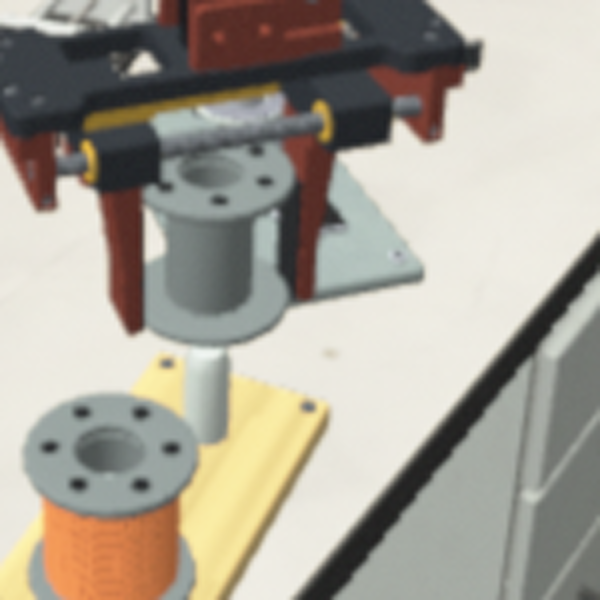

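The reel hangs upright with its top centre at (212,176) against a prediction of (211,179), and the peg column is at 207 against 206. That is aligned, so I'll lower it and watch the force.

```bash
echo '[[0.5, 0, 6, 0, 0, 0], [0, 0, 6, 0, 0, 0], [0, 0, 6, 0, 0, 0], [0, 0, 6, 0, 0, 0], [0, 0, 6, 0, 0, 0]]' | python3 jog.py
echo '[[0, 0, 0, 0, 0, 0], [0, 0, 0, 0, 0, 0]]' | python3 jog.py
python3 -c "
from h import *
to(453.4,-218,34.5,53.1)"
```

```text
t: 10.13
ee_pos: [452.9, -217.7, 67.9]
orientation: [-0.989, -2.981, -0.0]
ft_force: [-0.8, 1.8, 0.3]
width: 63.8
grasp_force: 29.8
t: 10.3
ee_pos: [452.7, -217.6, 68.0]
orientation: [-0.989, -2.98, -0.0]
ft_force: [-0.1, 0.3, -2.1]
width: 63.8
grasp_force: 29.8
t 10.3 pos [ 452.7 -217.6   68. ] psi 53.3 z [-0.002  0.001 -1.   ] F [-0.1  0.3 -2.1] w 63.8 gf 29.8
shift [-0.9  0.1 33.5] rz 0.0034
```

```bash
echo '[[0, 0, 7, 0, 0, 0], [0, 0, 7, 0, 0, 0], [0, 0, 7, 0, 0, 0], [0, 0, 6, 0, 0, 0], [0, 0, 4, 0, 0, 0]]' | python3 jog.py
echo '[[0, 0, 1, 0, 0, 0], [0, 0, 0, 0, 0, 0]]' | python3 jog.py
python3 -c "
from h import *
to(453.4,-218,34.5,53.1)"
```

```text
t: 10.72
ee_pos: [452.8, -217.5, 36.7]
orientation: [-0.989, -2.981, -0.0]
ft_force: [-2.0, 5.2, 2.0]
width: 63.7
grasp_force: 29.8
t: 10.88
ee_pos: [452.8, -217.6, 36.0]
orientation: [-0.989, -2.981, -0.0]
ft_force: [-1.8, 3.6, -2.7]
width: 63.9
grasp_force: 29.8
t 10.88 pos [ 452.8 -217.6   36. ] psi 53.3 z [-0.001  0.001 -1.   ] F [-1.8  3.6 -2.7] w 63.9 gf 29.8
shift [-0.8  0.1  1.5] rz 0.0035
```

```bash
echo '[[0, 0, 0, 0, 0, 0], [0, 0, 0, 0, 0, 0], [0, 0, 0, 0, 0, 0], [0, 0, 0, 0, 0, 0], [0, 0, 0, 0, 0, 0]]' | python3 jog.py 88
echo '[[0, 0, -10, 0, 0, 0], [0, 0, -20, 0, 0, 0], [0, 0, -30, 0, 0, 0], [0, 0, -30, 0, 0, 0], [0, 0, -25, 0, 0, 0]]' | python3 jog.py
for i in 1; do echo '[[0, 0, 0, 0, 0, 0.125], [0, 0, 0, 0, 0, 0.125], [0, 0, 0, 0, 0, 0.125], [0, 0, 0, 0, 0, 0.125], [0, 0, 0, 0, 0, 0.125]]' | python3 jog.py; done
python3 -c "
from h import *
to(438,-127,150,9.3)"
```

```text
t: 11.3
ee_pos: [453.8, -218.3, 37.1]
orientation: [0.989, 2.98, -0.0]
ft_force: [-0.2, 0.0, 0.4]
width: 87.5
grasp_force: 0.0
t: 11.72
ee_pos: [453.4, -218.0, 154.2]
orientation: [0.989, 2.981, -0.0]
ft_force: [0.7, -0.3, -0.5]
width: 87.9
grasp_force: 0.0
t: 12.13
ee_pos: [453.3, -218.0, 152.7]
orientation: [1.865, 2.527, 0.0]
ft_force: [0.0, -0.1, 0.4]
width: 87.9
grasp_force: 0.0
t 12.13 pos [ 453.3 -218.   152.7] psi 17.1 z [ 0.001 -0.001 -1.   ] F [ 0.  -0.1  0.4] w 87.9 gf 0.0
shift [91.4 12.2  2.6] rz 0.1367
```

```bash
echo '[[0, 0, 0, 0, 0, 0.125], [0, 0, 0, 0, 0, 0.018], [30.8, -0.1, 0, 0, 0, 0], [30.8, -0.1, 0, 0, 0, 0], [30.7, -0.2, 0, 0, 0, 0]]' | python3 jog.py
echo '[[0, 0, 0, 0, 0, 0], [0, 0, 0, 0, 0, 0]]' | python3 jog.py
python3 - <<'E'
from h import *
to(438,-127,34,9.3)
S=ctrl.get_image("scene");T=ctrl.get_image("top")
for z in (14,78):print(z,(proj(S,[453.4,-218,z])-[290,200])*4)
cv2.imwrite("pics/placed.png",np.hstack([cv2.resize(S["img"][200:350,290:390,::-1],(400,600),interpolation=2),cv2.resize(T["img"][190:290,230:295,::-1],(390,600),interpolation=2)]))
E
```

```text
t: 12.55
ee_pos: [437.6, -126.2, 152.1]
orientation: [2.032, 2.396, 0.0]
ft_force: [0.4, 1.3, -0.3]
width: 87.5
grasp_force: 0.0
t: 12.72
ee_pos: [437.8, -125.9, 152.2]
orientation: [2.028, 2.399, 0.0]
ft_force: [0.1, 0.0, 0.4]
width: 87.7
grasp_force: 0.0
t 12.72 pos [ 437.8 -125.9  152.2] psi 9.6 z [ 0. -0. -1.] F [0.1 0.  0.4] w 87.7 gf 0.0
shift [ -1.1  -0.  118.2] rz 0.0051
14 [204.38984612 351.14977419]
78 [207.43580698 231.53344104]
```

View pics/placed.png

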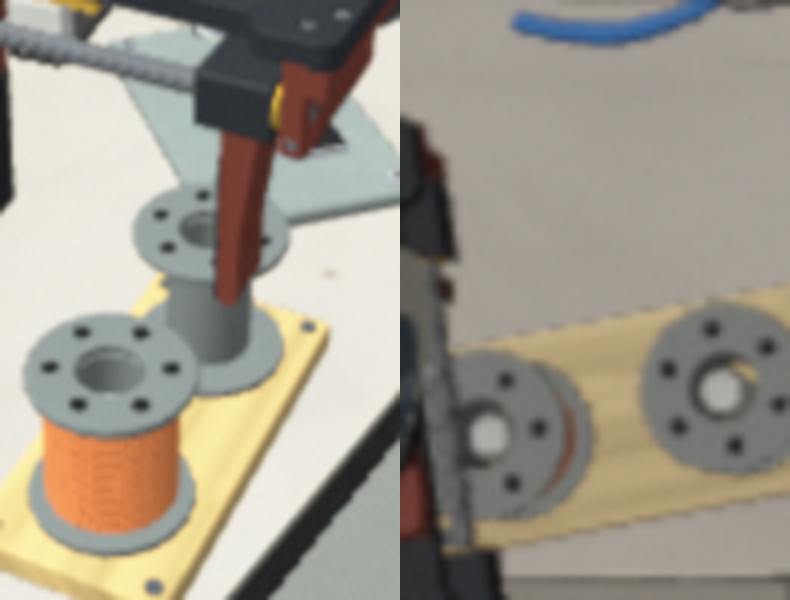

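The empty reel stands fully down on the free peg: its top is at (211,231), as predicted. Next is the full reel.

```bash
echo '[[-1.1, 0, 30, 0, 0, 0], [0, 0, 30, 0, 0, 0], [0, 0, 30, 0, 0, 0], [0, 0, 20, 0, 0, 0], [0, 0, 8, 0, 0, 0]]' | python3 jog.py
echo '[[0, 0, 0, 0, 0, 0], [0, 0, 0, 0, 0, 0], [0, 0, 0, 0, 0, 0], [0, 0, 0, 0, 0, 0]]' | python3 jog.py 50
python3 -c "
from h import *
to(438,-127,34,9.3)"
```

```text
t: 13.23
ee_pos: [437.1, -128.6, 31.3]
orientation: [-2.033, -2.391, 0.002]
ft_force: [-1.5, 0.3, 2.9]
width: 87.8
grasp_force: 1.5
t: 13.57
ee_pos: [438.9, -128.4, 34.9]
orientation: [2.033, 2.392, 0.001]
ft_force: [3.6, 0.3, 1.1]
width: 64.5
grasp_force: 1.8
t 13.57 pos [ 438.9 -128.4   34.9] psi 9.3 z [ 0.002 -0.001 -1.   ] F [3.6 0.3 1.1] w 64.5 gf 1.8
shift [ 1.5 -0.7  0.9] rz -0.0002
```

```bash
echo '[[0, 0, 0, 0, 0, 0], [0, 0, 0, 0, 0, 0], [0, 0, 0, 0, 0, 0]]' | python3 jog.py
python3 -c "
from h import *
to(438,-127,34,9.3)"
```

```text
t: 13.82
ee_pos: [438.9, -128.4, 34.8]
orientation: [2.032, 2.393, 0.001]
ft_force: [-1.0, -2.2, 7.2]
width: 63.6
grasp_force: 29.9
t 13.82 pos [ 438.9 -128.4   34.8] psi 9.3 z [ 0.002 -0.001 -1.   ] F [-1.  -2.2  7.2] w 63.6 gf 29.9
shift [ 1.5 -0.7  0.8] rz 0.0001
```

```bash
echo '[[0, 0, -10, 0, 0, 0], [0, 0, -25, 0, 0, 0], [0, 0, -30, 0, 0, 0], [0, 0, -30, 0, 0, 0], [0, 0, -25, 0, 0, 0]]' | python3 jog.py
echo '[[0, 0, 0, 0, 0, 0], [0, 0, 0, 0, 0, 0], [0, 0, 0, 0, 0, -0.125], [0, 0, 0, 0, 0, -0.125], [0, 0, 0, 0, 0, -0.125]]' | python3 jog.py
echo '[[0, 0, 0, 0, 0, -0.125], [0, 0, 0, 0, 0, -0.125], [0, 0, 0, 0, 0, -0.125], [0, 0, 0, 0, 0, -0.014], [0, 0, 0, 0, 0, 0]]' | python3 jog.py
python3 -c "
from h import *
to(556.5,-408.6,150,53.1)"
```

```text
t: 14.23
ee_pos: [437.7, -127.7, 155.9]
orientation: [2.034, 2.394, 0.0]
ft_force: [0.8, -0.1, -3.1]
width: 63.7
grasp_force: 29.9
t: 14.65
ee_pos: [436.7, -127.4, 152.2]
orientation: [-1.542, -2.733, 0.001]
ft_force: [-0.2, 0.3, -2.7]
width: 63.6
grasp_force: 29.9
t: 15.07
ee_pos: [437.0, -127.6, 152.4]
orientation: [-0.998, -2.976, -0.0]
ft_force: [-0.1, -0.5, -2.3]
width: 63.7
grasp_force: 29.9
t 15.07 pos [ 437.  -127.6  152.4] psi 52.9 z [-0.003  0.001 -1.   ] F [-0.1 -0.5 -2.3] w 63.7 gf 29.9
shift [-264.8 -152.2    1.9] rz -0.0032
```

```bash
echo '[[-15, -8.6, 0, 0, 0, 0], [-30, -17.2, 0, 0, 0, 0], [-33, -19, 0, 0, 0, 0], [-33, -19, 0, 0, 0, 0], [-33, -19, 0, 0, 0, 0]]' | python3 jog.py
echo '[[-33, -19, 0, 0, 0, 0], [-33, -19, 0, 0, 0, 0], [-30, -17.2, 0, 0, 0, 0], [-18, -10.3, 0, 0, 0, 0], [-6.8, -3.9, 0, 0, 0, 0]]' | python3 jog.py
echo '[[0, 0, 0, 0, 0, 0], [0, 0, 0, 0, 0, 0], [0, 0, 0, 0, 0, 0]]' | python3 jog.py
python3 - <<'E'
from h import *
to(556.5,-408.6,110,53.1)
S=ctrl.get_image("scene");o=ctrl.get_obs();p=o["ee_pos"];k=4
q=lambda X:(proj(S,X)-[290,110])*k
print("top",q(p+[0,0,44]),"bot",q(p-[0,0,20]),"tip",q([556.5,-408.6,96]))
cv2.imwrite("pics/over2.png",cv2.resize(S["img"][110:260,290:440,::-1],(600,600),interpolation=2))
E
```

```text
t: 15.48
ee_pos: [503.4, -281.9, 152.8]
orientation: [-1.0, -2.977, -0.001]
ft_force: [1.8, 0.0, -2.1]
width: 63.7
grasp_force: 29.9
t: 15.9
ee_pos: [558.7, -411.6, 152.4]
orientation: [1.003, 2.977, -0.001]
ft_force: [0.3, 0.6, -3.1]
width: 64.0
grasp_force: 29.9
t: 16.15
ee_pos: [557.4, -407.0, 152.9]
orientation: [-0.995, -2.977, -0.002]
ft_force: [0.0, 0.1, -3.0]
width: 63.8
grasp_force: 29.9
t 16.15 pos [ 557.4 -407.   152.9] psi 53.0 z [-0.002  0.002 -1.   ] F [ 0.   0.1 -3. ] w 63.8 gf 29.9
shift [-0.3 -1.8 42.9] rz -0.001
top [244.94670569 125.48795938] bot [241.01899297 243.92811612] tip [242.32957656 308.46675231]
```

View pics/over2.png

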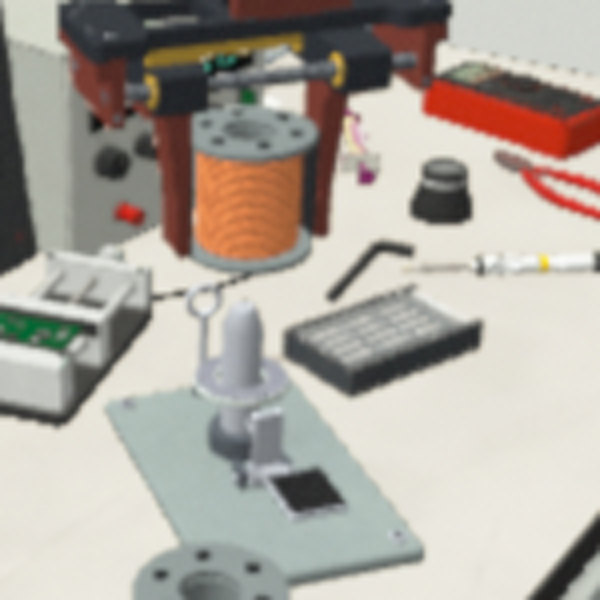

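The full reel hangs upright with its top centre at about (253,131), and the spindle's tip is at (243,300) with its plate up. I'll measure the reel against the spindle more precisely from the masks.

```bash
python3 - <<'E'
from h import *
to(556.5,-408.6,110,53.1)
S=ctrl.get_image("scene");im=S["img"];p=ctrl.get_obs()["ee_pos"]
k=8;big=cv2.resize(im[110:260,290:440],None,fx=k,fy=k,interpolation=cv2.INTER_CUBIC)
hsv=cv2.cvtColor(big,cv2.COLOR_RGB2HSV)
m=cv2.inRange(hsv,(3,110,80),(20,255,255))
for v in (350,380,410,440,470):
    x=np.where(m[v,380:630])[0]+380;print("orange row",110+v/k,"l,r,c",290+x.min()/k,290+x.max()/k,290+(x.min()+x.max())/2/k)
g=hsv.astype(int)
def edges(v):
    r=cv2.GaussianBlur(big,(9,9),0)[v,410:560].astype(int).sum(1);dg=np.diff(r);return 290+(410+dg.argmin())/k,290+(410+dg.argmax())/k
for v in (640,670,700,720):print("spindle row",110+v/k,edges(v))
for z in (96,85,70,54):print("pred spindle",z,proj(S,[556.5,-408.6,z]))
for z in (44,20,-20):print("pred reel at TCP",proj(S,p+[0,0,z]))
# dark holes in the top flange (grey, dark blobs)
gray=cv2.cvtColor(big,cv2.COLOR_RGB2GRAY);mm=(gray[200:330,380:650]<95).astype(np.uint8)
n,l,st,c=cv2.connectedComponentsWithStats(mm)
for i in range(1,n):
    if 40<st[i,4]<2500:print("blob",290+(380+c[i,0])/k,110+(200+c[i,1])/k,st[i,4])
E
```

```text
t 16.2 pos [ 557.6 -407.   153.2] psi 53.1 z [-0.001  0.001 -1.   ] F [-0.2  0.2 -3.3] w 63.7 gf 29.9
shift [-0.1 -1.9 43.2] rz -0.0004
orange row 153.75 l,r,c 339.125 365.75 352.4375
orange row 157.5 l,r,c 339.0 365.5 352.25
orange row 161.25 l,r,c 339.125 365.5 352.3125
orange row 165.0 l,r,c 338.75 365.125 351.9375
orange row 168.75 l,r,c 338.75 363.875 351.3125
spindle row 190.0 (np.float64(352.25), np.float64(355.25))
spindle row 193.75 (np.float64(359.75), np.float64(355.75))
spindle row 197.5 (np.float64(359.75), np.float64(355.25))
spindle row 200.0 (np.float64(349.375), np.float64(355.125))
pred spindle 96 [350.58239414 187.11668808]
pred spindle 85 [350.42201425 191.79821019]
pred spindle 70 [350.20636427 198.09307746]
pred spindle 54 [349.98012981 204.69690798]
pred reel at TCP [351.19167665 141.19840176]
pred reel at TCP [350.81573843 152.55568454]
pred reel at TCP [350.2114488  170.81157821]
blob 339.4054829770388 138.85411718131434 1263
blob 351.62724215246635 135.34641255605382 223
blob 349.5295138888889 143.14583333333334 72
```

```bash
python3 - <<'E'
from h import *
S=ctrl.get_image("scene");im=S["img"];p=ctrl.get_obs()["ee_pos"];print(p)
for u in (351,353):print("col",u,[tuple(int(c) for c in im[v,u]) for v in list(range(132,154))+list(range(168,182))])
print("tip col 350 from 180:",[int(im[v,350].sum()//3) for v in range(180,216)])
for v in (188,192,197):print("row",v,[int(im[v,u].sum()//3) for u in range(340,362)])
cam=-S["R"].T@S["t"];h=cam[:2]-p[:2];h/=np.linalg.norm(h);h=np.r_[h,0];print("to cam",h)
P=p-[0,0,20.8]
print("reel bottom rim near",proj(S,P+33*h),"top rim near/far",proj(S,P+33*h+[0,0,64]),proj(S,P-33*h+[0,0,64]),"top flange low edge",proj(S,P+33*h+[0,0,59]))
s=np.array([556.5,-408.6,0]);print("plate near rim top",proj(S,s+26*h+[0,0,54]),"tip far/near",proj(S,s-6*h+[0,0,96]),proj(S,s+6*h+[0,0,96]))
E
```

```text
[ 558.02760347 -407.40955543  153.71619397]
col 351 [(91, 107, 90), (40, 85, 52), (25, 86, 45), (45, 92, 60), (108, 126, 115), (135, 144, 142), (142, 152, 149), (130, 140, 137), (104, 110, 109), (114, 122, 120), (111, 118, 117), (100, 106, 105), (122, 132, 129), (144, 155, 151), (151, 161, 159), (150, 161, 158), (135, 145, 143), (119, 117, 112), (173, 114, 84), (193, 114, 68), (196, 115, 67), (219, 129, 75), (198, 115, 67), (199, 116, 68), (211, 122, 71), (195, 114, 66), (183, 107, 62), (195, 118, 74), (176, 135, 112), (151, 151, 144), (138, 147, 145), (110, 117, 116), (89, 93, 90), (114, 113, 108), (192, 188, 177), (226, 223, 212)]
col 353 [(62, 86, 68), (59, 89, 65), (57, 91, 65), (67, 100, 75), (120, 136, 127), (148, 159, 157), (150, 161, 158), (138, 148, 146), (115, 124, 123), (124, 132, 130), (122, 129, 128), (111, 118, 116), (127, 135, 134), (133, 144, 140), (143, 153, 150), (149, 159, 157), (133, 142, 141), (112, 111, 106), (164, 108, 79), (190, 112, 68), (184, 108, 65), (203, 118, 69), (188, 110, 64), (193, 112, 65), (214, 124, 71), (203, 119, 71), (188, 109, 65), (195, 117, 
[... 331 characters left out ...]
4, 143, 144]
row 188 [202, 204, 196, 199, 217, 224, 213, 204, 205, 206, 199, 187, 169, 148, 167, 212, 224, 224, 224, 225, 225, 225]
row 192 [177, 156, 204, 224, 224, 206, 188, 184, 181, 177, 167, 155, 140, 129, 123, 153, 209, 225, 226, 224, 203, 161]
row 197 [173, 173, 213, 224, 224, 205, 185, 178, 175, 167, 155, 145, 132, 123, 121, 162, 211, 224, 225, 222, 176, 105]
to cam [-0.51929655  0.85459411  0.        ]
reel bottom rim near [349.93638388 178.34598356] top rim near/far [350.94013712 147.99251843] [351.3603254  135.28603866] top flange low edge [350.85896995 150.44701104]
plate near rim top [349.79344287 211.04813063] tip far/near [350.62159832 185.76595508] [350.54272695 188.48337361]
```

The reel and the spindle line up to within about 1 mm in both image directions, and the taper will guide the rest. I'll lower it to just inside the taper.

```bash
echo '[[0, 0.5, 8, 0, 0, 0], [0, 0, 10, 0, 0, 0], [0, 0, 10, 0, 0, 0], [0, 0, 8, 0, 0, 0], [0, 0, 5, 0, 0, 0]]' | python3 jog.py
echo '[[0, 0, 0, 0, 0, 0], [0, 0, 0, 0, 0, 0]]' | python3 jog.py
echo '[[0, 0, 3, 0, 0, 0], [0, 0, 3, 0, 0, 0], [0, 0, 3, 0, 0, 0], [0, 0, 0, 0, 0, 0], [0, 0, 0, 0, 0, 0]]' | python3 jog.py
python3 - <<'E'
from h import *
to(556.5,-408.6,75,53.1)
S=ctrl.get_image("scene");im=S["img"]
b=cv2.resize(im,None,fx=4,fy=4,interpolation=2);
cv2.imwrite("pics/ins.png",b[4*130:4*260,4*310:4*410,::-1])
E
```

```text
t: 16.72
ee_pos: [557.8, -407.6, 110.5]
orientation: [-0.994, -2.977, -0.001]
ft_force: [-0.7, -0.1, -2.1]
width: 63.8
grasp_force: 29.9
t: 16.88
ee_pos: [558.4, -408.2, 112.0]
orientation: [-0.995, -2.979, -0.001]
ft_force: [-0.1, -0.5, -2.8]
width: 63.8
grasp_force: 29.9
t: 17.3
ee_pos: [559.3, -409.1, 103.9]
orientation: [0.995, 2.978, -0.001]
ft_force: [2.4, -3.7, -4.8]
width: 63.6
grasp_force: 29.9
t 17.3 pos [ 559.3 -409.1  103.9] psi 53.1 z [ 0.002 -0.001 -1.   ] F [ 2.4 -3.7 -4.8] w 63.6 gf 29.9
shift [ 2.6 -1.3 28.9] rz -0.0006
```

Contact with the taper pushes the tool along -x (about 4 N, 2 mm of give). I'll shift the command 2 mm in -x and continue.

```bash
echo '[[-1, -0.2, 0, 0, 0, 0], [-1, -0.2, 0, 0, 0, 0], [0, 0, 0, 0, 0, 0]]' | python3 jog.py
echo '[[0, 0, 3, 0, 0, 0], [0, 0, 3, 0, 0, 0], [0, 0, 3, 0, 0, 0], [0, 0, 0, 0, 0, 0], [0, 0, 0, 0, 0, 0]]' | python3 jog.py
python3 -c "
from h import *
to(556.5,-408.6,75,53.1)"
```

```text
t: 17.6
ee_pos: [559.6, -409.4, 103.5]
orientation: [-0.995, -2.978, -0.001]
ft_force: [0.5, 0.1, -2.7]
width: 63.6
grasp_force: 29.9
t: 18.02
ee_pos: [559.7, -409.6, 94.2]
orientation: [-0.995, -2.979, -0.001]
ft_force: [-0.2, -0.4, -3.6]
width: 63.8
grasp_force: 29.9
t 18.02 pos [ 559.7 -409.6   94.2] psi 53.1 z [-0.001  0.001 -1.   ] F [-0.2 -0.4 -3.6] w 63.8 gf 29.9
shift [ 3.1 -1.1 19.2] rz -0.0006
```

```bash
echo '[[0, 0, 4, 0, 0, 0], [0, 0, 4, 0, 0, 0], [0, 0, 4, 0, 0, 0], [0, 0, 3.5, 0, 0, 0], [0, 0, 2, 0, 0, 0]]' | python3 jog.py
echo '[[0, 0, 0, 0, 0, 0], [0, 0, 0, 0, 0, 0]]' | python3 jog.py
echo '[[0, 0, 0.7, 0, 0, 0], [0, 0, 0, 0, 0, 0]]' | python3 jog.py
python3 -c "
from h import *
to(556.5,-408.6,75,53.1)"
```

```text
t: 18.43
ee_pos: [559.6, -409.6, 76.3]
orientation: [-0.995, -2.979, -0.001]
ft_force: [0.1, -0.1, -2.6]
width: 63.3
grasp_force: 29.9
t: 18.6
ee_pos: [559.9, -409.8, 76.9]
orientation: [-0.995, -2.979, -0.0]
ft_force: [-0.0, -0.3, -2.1]
width: 63.6
grasp_force: 29.9
t: 18.77
ee_pos: [560.0, -409.9, 76.6]
orientation: [0.995, 2.98, -0.0]
ft_force: [-0.2, 0.2, -2.8]
width: 63.4
grasp_force: 29.9
t 18.77 pos [ 560.  -409.9   76.6] psi 53.1 z [ 0. -0. -1.] F [-0.2  0.2 -2.8] w 63.4 gf 29.9
shift [ 3.6 -1.1  1.6] rz -0.0006
```

```bash
echo '[[0, 0, 0, 0, 0, 0], [0, 0, 0, 0, 0, 0], [0, 0, 0, 0, 0, 0], [0, 0, 0, 0, 0, 0], [0, 0, 0, 0, 0, 0]]' | python3 jog.py 88
echo '[[0, 0, -8, 0, 0, 0], [0, 0, -20, 0, 0, 0], [0, 0, -30, 0, 0, 0], [0, 0, -30, 0, 0, 0], [0, 0, -25, 0, 0, 0]]' | python3 jog.py
echo '[[0, 0, 0, 0, 0, 0], [0, 0, 0, 0, 0, 0]]' | python3 jog.py 0
python3 - <<'E'
from h import *
to(556.5,-408.6,150,53.1)
S=ctrl.get_image("scene");im=S["img"];k=4
b=cv2.resize(im[130:280,290:440,::-1],None,fx=k,fy=k,interpolation=2)
for z in(54,118):print(z,(proj(S,[556.5,-408.6,z])-[290,130])*k)
cv2.imwrite("pics/stand.png",b)
E
```

```text
t: 19.18
ee_pos: [560.2, -410.0, 76.8]
orientation: [0.995, 2.979, -0.0]
ft_force: [-0.2, 0.9, -1.3]
width: 87.2
grasp_force: 0.0
t: 19.6
ee_pos: [560.3, -410.1, 192.1]
orientation: [0.995, 2.979, -0.001]
ft_force: [0.0, -0.9, -0.3]
width: 88.1
grasp_force: 0.0
t: 19.77
ee_pos: [560.8, -410.5, 192.0]
orientation: [0.994, 2.976, -0.002]
ft_force: [-1.0, 0.7, -0.1]
width: 77.9
grasp_force: 0.0
t 19.77 pos [ 560.8 -410.5  192. ] psi 53.1 z [ 0.003 -0.003 -1.   ] F [-1.   0.7 -0.1] w 77.9 gf 0.0
shift [ 4.8 -1.1 42. ] rz -0.0006
54 [239.92051924 298.78763192]
118 [243.63592568 190.33415235]
```

View pics/stand.png

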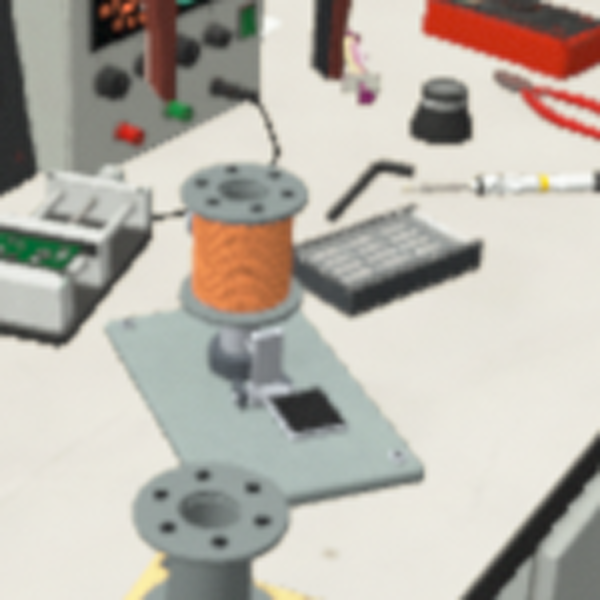

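The full reel stands free and upright on the raised plate, with its top at (244,190), exactly as predicted. Next I'll set the fingers 32 mm apart so both tips press the flange ring on either side of the bore, and push down.

```bash
echo '[[4.4, -0.8, 0, 0, 0, 0], [0, 0, 0, 0, 0, 0], [0, 0, 0, 0, 0, 0], [0, 0, 0, 0, 0, 0], [0, 0, 0, 0, 0, 0]]' | python3 jog.py 32
echo '[[0, 0, 15, 0, 0, 0], [0, 0, 20, 0, 0, 0], [0, 0, 12, 0, 0, 0], [0, 0, 0, 0, 0, 0], [0, 0, 0, 0, 0, 0]]' | python3 jog.py
python3 -c "
from h import *
to(556.5,-408.6,135,53.1)"
```

```text
t: 20.23
ee_pos: [555.7, -407.7, 188.7]
orientation: [-0.995, -2.979, -0.001]
ft_force: [-0.1, -0.5, 0.4]
width: 40.9
grasp_force: 0.0
t: 20.65
ee_pos: [555.6, -407.5, 141.6]
orientation: [-0.995, -2.978, -0.001]
ft_force: [-0.7, -0.7, -0.2]
width: 32.1
grasp_force: 0.0
t 20.65 pos [ 555.6 -407.5  141.6] psi 53.1 z [-0.002  0.001 -1.   ] F [-0.7 -0.7 -0.2] w 32.1 gf 0.0
shift [-1.4 -0.3  6.6] rz -0.0006
```

```bash
echo '[[-1.2, 0, 2, 0, 0, 0], [0, 0, 3, 0, 0, 0], [0, 0, 3, 0, 0, 0], [0, 0, 3, 0, 0, 0], [0, 0, 3, 0, 0, 0]]' | python3 jog.py
echo '[[0, 0, 2, 0, 0, 0], [0, 0, 2, 0, 0, 0], [0, 0, 2, 0, 0, 0], [0, 0, 0, 0, 0, 0]]' | python3 jog.py
python3 -c "
from h import *
to(556.5,-408.6,117,53.1)"
```

```text
t: 21.07
ee_pos: [557.7, -409.2, 129.5]
orientation: [0.994, 2.978, -0.001]
ft_force: [0.1, -0.4, 7.8]
width: 31.9
grasp_force: 3.8
t: 21.4
ee_pos: [558.4, -409.7, 124.4]
orientation: [0.994, 2.976, -0.002]
ft_force: [0.4, -1.0, 9.4]
width: 32.1
grasp_force: 4.6
t 21.4 pos [ 558.4 -409.7  124.4] psi 53.1 z [ 0.004 -0.003 -1.   ] F [ 0.4 -1.   9.4] w 32.1 gf 4.6
shift [ 2.3 -0.3  7.4] rz -0.0006
```

```bash
echo '[[0.5, 0, 2, 0, 0, 0], [0.5, 0, 2, 0, 0, 0], [0, 0, 2, 0, 0, 0], [0, 0, 0, 0, 0, 0]]' | python3 jog.py
echo '[[0, 0, 1, 0, 0, 0], [0, 0, 1, 0, 0, 0], [0, 0, 0, 0, 0, 0]]' | python3 jog.py
python3 -c "
from h import *
to(556.5,-408.6,115,53.1)"
```

```text
t: 21.73
ee_pos: [556.8, -408.5, 116.9]
orientation: [0.995, 2.978, -0.001]
ft_force: [2.5, -1.1, 3.5]
width: 32.2
grasp_force: 1.9
t: 21.98
ee_pos: [557.2, -408.7, 115.4]
orientation: [0.994, 2.977, -0.001]
ft_force: [2.5, -2.0, 8.3]
width: 31.9
grasp_force: 3.7
t 21.98 pos [ 557.2 -408.7  115.4] psi 53.1 z [ 0.002 -0.002 -1.   ] F [ 2.5 -2.   8.3] w 31.9 gf 3.7
shift [ 0.6 -0.3  0.4] rz -0.0006
```

The force dropped at z = 117, so the latch has snapped over. I'll lift off and check by measurement.

```bash
echo '[[0, 0, -3, 0, 0, 0], [0, 0, -10, 0, 0, 0], [0, 0, -30, 0, 0, 0], [0, 0, -40, 0, 0, 0], [0, 0, -20, 0, 0, 0]]' | python3 jog.py
echo '[[40, 0, 0, 0, 0, 0], [40, 0, 0, 0, 0, 0], [40, 0, 0, 0, 0, 0], [0, 0, 0, 0, 0, 0], [0, 0, 0, 0, 0, 0]]' | python3 jog.py
python3 - <<'E'
from h import *
to(0,0,0)
S=ctrl.get_image("scene");T=ctrl.get_image("top")
k=8;u0,v0=310,150;big=cv2.resize(S["img"][v0:v0+100,u0:u0+100],None,fx=k,fy=k,interpolation=cv2.INTER_CUBIC)
m=cv2.inRange(cv2.cvtColor(big,cv2.COLOR_RGB2HSV),(3,110,80),(20,255,255))
c=max(cv2.findContours(m,0,2)[0],key=cv2.contourArea);M=cv2.moments(c);print("copper bbox",np.array(cv2.boundingRect(c))/k+[u0,v0,0,0],"centroid",u0+M["m10"]/M["m00"]/k,v0+M["m01"]/M["m00"]/k)
for b in(36,54):print("pred copper centre, underside",b,proj(S,[556.5,-408.6,b+32]))
p=cv2.resize(S["img"][150:250,310:410,::-1],(800,800),interpolation=2)
# profile through the top flange/bottom flange
print([int(x) for x in S["img"][176:232,350].sum(1)//3])
# empty reel on peg: profile vs earlier
cv2.imwrite("pics/end.png",p)
E
```

```text
t: 22.4
ee_pos: [556.3, -408.0, 220.9]
orientation: [0.995, 2.979, -0.0]
ft_force: [1.3, -1.0, 0.5]
width: 32.1
grasp_force: 0.0
t: 22.82
ee_pos: [457.7, -333.9, 217.2]
orientation: [-0.994, -2.977, -0.002]
ft_force: [0.5, -0.6, 0.5]
width: 31.6
grasp_force: 0.0
t 22.82 pos [ 457.7 -333.9  217.2] psi 53.1 z [-0.003  0.002 -1.   ] F [ 0.5 -0.6  0.5] w 31.6 gf 0.0
shift [565.7  -8.1 219.3] rz None
copper bbox [337.875 191.625  25.     23.5  ] centroid 349.8209182986175 203.1681884643665
pred copper centre, underside 36 [350.17787284 198.92474824]
pred copper centre, underside 54 [350.43651536 191.37491976]
[227, 212, 179, 161, 160, 152, 129, 124, 125, 183, 219, 212, 182, 163, 162, 161, 145, 120, 128, 137, 136, 127, 118, 123, 142, 142, 136, 136, 138, 145, 143, 137, 136, 138, 145, 145, 137, 136, 142, 158, 161, 144, 119, 108, 94, 78, 75, 73, 82, 107, 125, 122, 104, 92, 89, 103]
```

The reel stays 7.7 px lower after release, which is 18 mm, so it is latched. The arm is clear, so I'm handing in.

```bash
echo '[[0, 0, 0, 0, 0, 0], [0, 0, 0, 0, 0, 0], [0, 0, 0, 0, 0, 0]]' | python3 jog.py; python3 -c "
from workcell import ctrl
print(ctrl.close_job())"
```

```text
t: 23.17
ee_pos: [460.9, -336.4, 217.3]
orientation: [0.995, 2.98, -0.0]
ft_force: [-0.8, -0.7, 0.0]
width: 32.4
grasp_force: 0.0
the job is handed in; nothing more can be done
None
```

I handed the job in after 23.2 s: the empty reel stands on the rack's free peg, and the full reel is pressed down on the spindle and stayed down after release (latch inferred from that, not seen directly); no verdict came back.

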